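# Set a hollow chocolate egg on the decorating turntable and press its start pedal

## Task

With the lightest grip, take the thin-walled chocolate egg off the cooling tray and set it gently down, upright, in the middle of the turntable's round plate, without crushing or dropping it. Once the egg stands there and you have let go, press the turntable's start pedal right down to its stop, keep it down for a moment, and let it come back up. Leave the other chocolates and the spatula where they are.

Things in the scene. Friction and masses are not known exactly. Their poses are not given: they have to be found in the camera images.
- egg: hollow chocolate egg on its flat foot, the tallest of the three chocolates on the tray: 81 mm tall, 58 mm across at its straight band (26 to 48 mm above the foot; grip here), foot 42 mm across, about 0.1 kg. A squeeze above 45 N a side, a push or landing above 40 N or a fall over 12 mm breaks it. Origin: centre of the underside of its foot, z up along the egg.
- dome: low chocolate half-dome, 60 mm across, 32 mm tall; bystander. Origin: centre of its underside.
- cone: pointed chocolate cone, 56 mm across at the foot, 70 mm tall; bystander. Origin: centre of its underside.
- tray: fixed aluminium cooling tray, 190 (its x) by 360 (its y) mm, floor 3 mm above the table, rim 14 mm high and 3 mm thick. The three chocolates stand in a row along its y axis, about 110 mm apart, in any order. Origin: centre of its underside.
- turntable: fixed low white bench turntable, 250 (its x) by 290 (its y) mm, body top 44 mm above the table, with a grey ridge along its +x edge up to 74 mm. The plate is on its +y half, the pedal on its -y half. Origin: centre of its underside.
- plate_center (a point): centre of the top face of the turntable's round grey plate, 130 mm across, 60 mm above the table; axes as the turntable's.
- pedal_pad (a point): middle of the top face of the 60 by 60 mm black rubber pad on the free end of the steel start pedal; the pedal is 70 mm wide and hinged about the turntable's y direction, 98 mm from this point towards the turntable's +x. The pad moves with the pedal, about 23 mm down from rest to stop.
- pedal (a joint): angle of the spring pedal: 0 at rest (tipped up), 0.24 rad at its stop (almost level). It needs about 5 N at the pad to start moving and 9 N to reach the stop, and springs back by itself.
- spatula: spatula lying on the table beyond the work; bystander. Origin: on the underside of the tool.
Not all that is in view belongs to the job. Leave any orange look-alike of the egg alone.

How it is judged:
By the outcome, as a careful person would: the job done as asked, in the order asked, and still so for the second after the job is handed in, with the robot touching nothing.
It also fails if it takes over 64 s, if anything falls off the work surface, if the arm or the gripper's body presses on something with over 40 N, if the wrist force passes 120 N, or if a joint passes its speed limit or range.

## Robot

A 7-joint arm with a two-finger parallel gripper is mounted at the origin on the work surface. World frame = base frame: x ahead of the robot, y to its left, z up, the work surface at z = 0. Lengths are in m, angles in rad, forces in N, time in s.
With the tool pointing down it reaches from about 0.425 to 0.875 m from the base axis. Payload 4.7 kg.
Tool frame: the origin (TCP) lies at the very end of the fingers, on their centre line; the grasp point (between the pads) lies 19 mm behind it (ctrl.grasp_offset is the distance from the TCP to the grasp point, in m); z points along the fingers, y is the direction in which the jaws open and shut (so a half turn about z gives the same grasp; the last joint's range is limited). The gripper opens to 87 mm and grips with 3 to 60 N. Pads are 19 mm wide; open, the fingers measure 117 mm over their backs; the gripper's body (75 mm by 190 mm) begins 51 mm behind the grasp point.
Start: joints at [-1.203, 0.321, -0.07, 1.45, 0.023, 1.371, -0.057], TCP at [0.225, 0.61, 0.223] pointing down, gripper open.
Joint ranges: [-2.86, 2.86], [-0.3, 2.09], [-1.38, 1.24], [0.06, 2.45], [-1.56, 4.7], [0.09, 2.05], [-2.69, 2.69]. Speed limits (rad/s): [2.57, 2.57, 3.14, 3.14, 3.14, 3.14, 3.14].

## Interface

Orientations are given as a rotation vector (axis times angle).
In Python, from bench import ctrl gives the robot as it stands.
- The arm moves only by the shell command python3 -m creep 'ROWS' [FORCE]. ROWS is JSON, a list that holds one entry, the list of rows, each a list of 7 numbers: the opening, from 0 (shut) to 1 (fully open), then the shift along the tool's x, y, z in mm, then the turn, a rotation vector about the tool's x, y, z in rad. In form: [[[grip, dx, dy, dz, rx, ry, rz], ...]]. A call has 1 to 5 rows; each row is the pose to reach, as a shift and turn from the pose commanded when the call began, along the tool's axes at that moment; what a row does not reach only later rows make up. A row lasts 1/10 s, in which the tool goes at most 50 mm and 8.59 degrees, less where a joint would pass 70% of its speed; a pose out of reach is approached as far as the arm can. A call with a gripper value outside its range is refused whole. The fingers move at their own pace and stop on an object; FORCE is the grip in N (left out, the last holds). Time passes only in rows, so rows that repeat a pose let the fingers close. It gives the time, the measured TCP pose, the force and the opening at its end, in the units of the state.
- ctrl.get_state(): the state, without advancing time (a new reading comes with each control period).
- ctrl.get_image(name): name is "side" or "top" or "wrist"; returns the picture (480x640x3 uint8, red, green, blue); there is no depth.
- ctrl.camera_params(name): a dict with "K" (3x3 intrinsics, pixels), "pose" (4x4, takes a point from camera to world coordinates). Camera axes: x right, y down, z forward; pixel columns grow to the right and rows downward; lengths in m; the calibration is good to about 2 mm. A picture is of the moment at which its call begins: read the wrist's pose just before it. camera_params takes no time and is no camera call; for the wrist camera it gives the pose at the moment of the call.
- ctrl.close_job(): hands the job in, once; it reports no verdict.
The state is a dict: "time": time; "joint_positions": joint angles; "qd": joint speeds; "joint_torque": joint torques, N m; "position": TCP position; "tool_rot": TCP orientation; "ft_force": force on the tool from outside, world axes, zero at the start; "torque": the same for the moment, N m; "grip_width": opening from 0.0 (shut) to 1.0 (fully open).
Only numpy, scipy, OpenCV 4.12 (cv2) and the standard library are available. Lean on these libraries where they do the work, as an engineer would, in place of code of your own. Each camera call takes 0.05 s, during which the arm holds its last target. There are 200 camera calls.

## Working session

There is one attempt and no reset: what is moved stays moved. The work goes in short steps, Python scripts to look and compute and a shell command to move; the robot and the scene stay as the last step left them, time stands still between calls to the robot, and variables do not carry over. Pictures are saved under pics/ and viewed, about 8 in all and at most 12, crops included, and the job is handed in when it is done.

```bash
ls; mkdir -p pics
python3 - <<'E'
from bench import ctrl
import cv2,numpy as np
for n in("top","side"):
    im=ctrl.get_image(n); cv2.imwrite(f"pics/{n}0.png",im[:,:,::-1])
    p=ctrl.camera_params(n); print(n,np.round(p["K"],1).tolist(),np.round(p["pose"],3).tolist())
s=ctrl.get_state(); print(s["time"],s["position"],s["tool_rot"],s["ft_force"],ctrl.grasp_offset)
E
```

```text
pics
top [[459.3, 0.0, 318.0], [0.0, 459.3, 243.7], [0.0, 0.0, 1.0]] [[-0.024, -0.995, 0.093, 0.471], [-1.0, 0.025, 0.008, -0.007], [-0.01, -0.093, -0.996, 1.107], [0.0, 0.0, 0.0, 1.0]]
side [[459.2, 0.0, 323.5], [0.0, 459.2, 242.1], [0.0, 0.0, 1.0]] [[0.952, -0.188, 0.241, 0.325], [-0.306, -0.577, 0.757, -0.773], [-0.003, -0.795, -0.607, 0.704], [0.0, 0.0, 0.0, 1.0]]
0.1 [0.22506646 0.6092609  0.22158724] [-5.52786969e-01 -3.09236449e+00  2.64029423e-03] [-1.32159059  0.62138688 -0.43005644] 0.0187
```

View pics/top0.png

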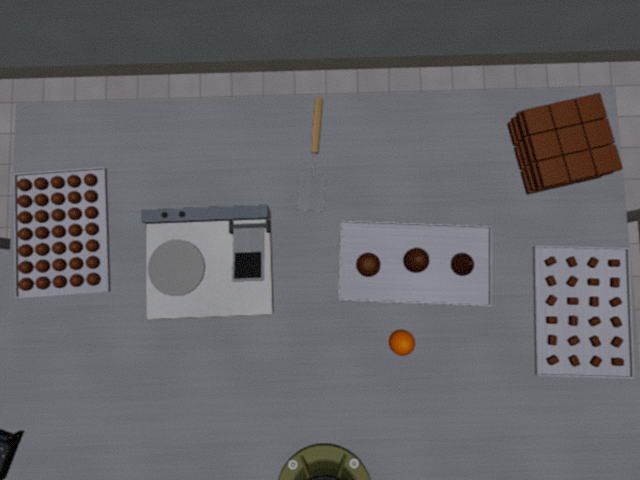

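View pics/side0.png

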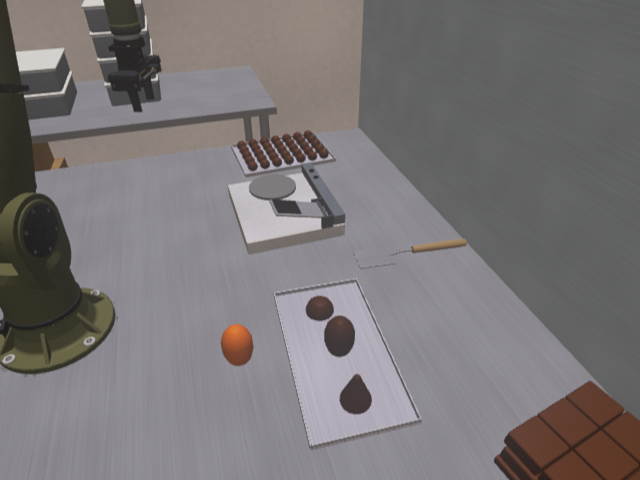

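The top view shows the turntable plate at (176,268), the pad at (247,265), and the tray with chocolates at (368,264), (416,260) and (462,264). The side view has a low dome (320,308), a tall egg (340,336), a pointed cone (356,395), and an orange look-alike (237,344) off the tray. The one meant is the middle chocolate, top (416,260) / side (340,336): it is brown, tallest, rounded and on the tray. I'll confirm with a crop.

```bash
cat > h.py <<'E'
import numpy as np,cv2
from bench import ctrl
def ray(n,uv,P=None):
    p=P or ctrl.camera_params(n); T=np.array(p["pose"]); d=T[:3,:3]@np.linalg.solve(np.array(p["K"]),[*uv,1]); return T[:3,3],d/np.linalg.norm(d)
def onz(n,uv,z,P=None):
    o,d=ray(n,uv,P); return o+d*(z-o[2])/d[2]
def blob(mask,uv):
    k,l,st,c=cv2.connectedComponentsWithStats(mask.astype(np.uint8)); i=l[int(uv[1]),int(uv[0])]; return c[i],st[i],l==i
def tri(rays):
    A=sum(np.eye(3)-np.outer(d,d) for o,d in rays); b=sum((np.eye(3)-np.outer(d,d))@o for o,d in rays); return np.linalg.solve(A,b)
def rect(m):
    c,_=cv2.findContours(m.astype(np.uint8),0,2); return cv2.boxPoints(cv2.minAreaRect(max(c,key=cv2.contourArea)))
E
python3 - <<'E'
from h import *
t=cv2.imread("pics/top0.png").astype(int); s=cv2.imread("pics/side0.png").astype(int)
bt=(t.sum(2)<220)&(t[:,:,2]-t[:,:,0]>5); bs=(s.sum(2)<200)&(s[:,:,2]>=s[:,:,0])
for nm,a,b in(("dome",(368,264),(320,310)),("egg",(416,260),(340,336)),("cone",(462,264),(356,398))):
    ct,st,_=blob(bt,a); cs,ss,_=blob(bs,b); print(nm,ct.round(1),st,cs.round(1),ss,tri([ray("top",ct),ray("side",cs)]).round(4),onz("top",ct,.04).round(4))
g=(abs(t-t[268,176]).max(2)<14); g[:, :147]=0;g[:,207:]=0;g[:235]=0
c,st,m=blob(g,(176,268)); print("plate",c,st,onz("top",c,.06))
k=(t.sum(2)<100); c,st,m=blob(k,(247,265)); r=rect(m); print("pad",c,st); print(np.array([onz("top",p,.065) for p in r]).round(4).tolist(),onz("top",c,.065))
w=(t.min(2)>170); c,st,m=blob(w,(200,305)); print("body",st); print(np.array([onz("top",p,.044) for p in rect(m)]).round(4).tolist())
a=cv2.resize(cv2.imread("pics/side0.png")[280:420,260:420],None,fx=2.5,fy=2.5); b=cv2.resize(cv2.imread("pics/top0.png")[200:320,130:290],None,fx=2.5,fy=2.5)
b=cv2.copyMakeBorder(b,0,a.shape[0]-b.shape[0],0,0,0); cv2.imwrite("pics/crop.png",np.hstack([a,b]))
E
```

```text
dome [367.8 264.1] [357 253  23  23 407] [332.4 237.1] [     0      0    640    480 278587] [ 0.5338 -0.1053  0.1793] [ 0.5204 -0.1133  0.04  ]
egg [415.9 259.7] [404 248  24  24 447] [338.9 338.4] [325 318  29  38 753] [ 0.5286 -0.2274  0.0289] [ 0.5279 -0.2251  0.04  ]
cone [461.8 263.7] [452 253  22  22 360] [355.4 396.6] [340 376  31  37 781] [ 0.5184 -0.3411  0.0066] [ 0.516  -0.3307  0.04  ]
plate [176.01537839 267.52124646] [ 148  240   57   56 2471] [0.52251894 0.32664155 0.06      ]
pad [247.22089041 264.86815068] [235 253  26  25 584]
[[0.552, 0.1904, 0.065], [0.5506, 0.1334, 0.065], [0.4961, 0.1341, 0.065], [0.4975, 0.1908, 0.065]] [0.52429234 0.1628309  0.065     ]
body [     0      0    640    480 307200]
[[1.193, 0.7695, 0.044], [1.1448, -0.7923, 0.044], [0.0321, -0.6934, 0.044], [0.0608, 0.7238, 0.044]]
```

View pics/crop.png

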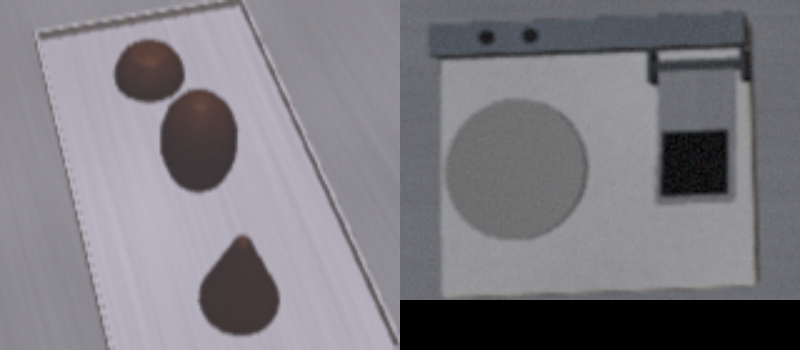

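The crop confirms it: rounded tall egg in the middle, dome to its left-back, pointed cone nearest. The plate and pad are also clear. I'll move via an outer waypoint, squaring the jaws with world y on the way.

```bash
cat >> h.py <<'E'
from scipy.spatial.transform import Rotation as Ro
def to(x,y,z):
    s=ctrl.get_state(); R=Ro.from_rotvec(s["tool_rot"]).as_matrix()
    print("t",round(s["time"],2),"pos",s["position"].round(4),"F",s["ft_force"].round(1),"w",round(s["grip_width"],3),"toolY",R[:,1].round(3),"toolZ",R[:,2].round(3))
    print("shift mm",(1000*R.T@(np.array([x,y,z])-s["position"])).round(1))
E
python3 -m creep '[[[1,-39,-29,0,0,0,-0.07],[1,-78,-58,0,0,0,-0.14],[1,-117,-87,0,0,0,-0.21],[1,-156,-116,0,0,0,-0.28],[1,-195,-146,0,0,0,-0.35]]]'
python3 -c "
from h import *
to(.53,-.225,.2)"
```

```text
time: 0.6
position: [0.3583, 0.4033, 0.2222]
tool_rot: [-0.001, -3.141, 0.0]
ft_force: [0.8, -0.1, 0.1]
grip_width: 1.0
t 0.6 pos [0.3583 0.4033 0.2222] F [ 0.8 -0.1  0.1] w 1.0 toolY [ 0.001  1.    -0.   ] toolZ [-0. -0. -1.]
shift mm [-172.2 -628.1   22.3]
```

```bash
python3 -m creep '[[[1,-23,-43,0,0,0,0],[1,-46,-86,0,0,0,0],[1,-69,-129,0,0,0,0],[1,-92,-172,0,0,0,0],[1,-115,-215,0,0,0,0]]]' >/dev/null
python3 -m creep '[[[1,-8,-48,4,0,0,0],[1,-16,-96,8,0,0,0],[1,-24,-144,12,0,0,0],[1,-32,-192,16,0,0,0],[1,-40,-240,20,0,0,0]]]' >/dev/null
python3 -m creep '[[[1,-3,-45,0,0,0,0],[1,-6,-90,0,0,0,0],[1,-9,-130,0,0,0,0],[1,-9,-145,0,0,0,0],[1,-9,-145,0,0,0,0]]]'
python3 - <<'E'
from h import *
to(.528,-.225,.2)
P=ctrl.camera_params("wrist"); im=ctrl.get_image("wrist"); cv2.imwrite("pics/w1.png",im[:,:,::-1])
print(np.round(P["K"],1).tolist(),np.round(P["pose"],4).tolist())
np.savez("w1.npz",K=P["K"],pose=P["pose"])
E
```

```text
time: 2.1
position: [0.5182, -0.1987, 0.2023]
tool_rot: [-0.015, -3.141, 0.002]
ft_force: [-0.0, 0.5, 0.1]
grip_width: 1.002
t 2.1 pos [ 0.5182 -0.1987  0.2023] F [-0.   0.5  0.1] w 1.002 toolY [ 0.01   1.    -0.001] toolZ [-0.001 -0.001 -1.   ]
shift mm [-10.  -26.2   2.3]
[[382.5, 0.0, 320.9], [0.0, 382.5, 235.8], [0.0, 0.0, 1.0]] [[0.0091, 0.9634, 0.2678, 0.4441], [1.0, -0.0083, -0.004, -0.1967], [-0.0017, 0.2678, -0.9635, 0.3648], [0.0, 0.0, 0.0, 1.0]]
```

View pics/w1.png

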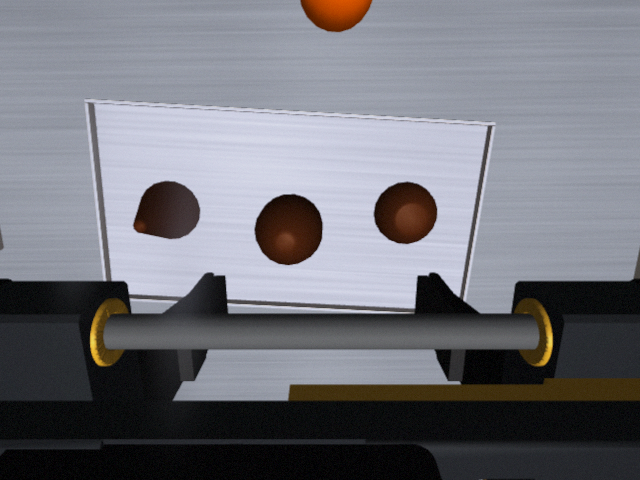

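The wrist view shows the egg at (289,230), cone at (170,210), dome at (406,212), and the look-alike at the top edge. I'll fit the egg's profile to its outline in all three views.

```bash
cat > egg.py <<'E'
from h import *
from scipy.optimize import least_squares
def pts(x,y,z0):
    z=np.r_[np.linspace(0,26,8),np.linspace(30,80.9,20)]/1000
    r=np.where(z<.026,.029-.008*((.026-z)/.026)**2,np.where(z<=.048,.029,.029*np.sqrt(np.clip(1-((z-.048)/.033)**2,0,1))))
    a=np.linspace(0,2*np.pi,60); return np.stack([x+np.outer(r,np.cos(a)),y+np.outer(r,np.sin(a)),z0+np.outer(z,np.ones(60))],-1).reshape(-1,3)
def bb(P,X):
    T=np.array(P["pose"]); c=(X-T[:3,3])@T[:3,:3]@np.array(P["K"]).T; q=c[:,:2]/c[:,2:]; return np.r_[q.min(0),q.max(0)]
def fit(obs,x0,z0):
    f=lambda p:np.concatenate([bb(P,pts(p[0],p[1],z0))-o for P,o in obs]); r=least_squares(f,x0,x_scale=.01,diff_step=1e-4); print(r.x.round(4),r.fun.round(1)); return r.x
E
python3 - <<'E'
from egg import *
w=cv2.imread("pics/w1.png").astype(int); _,st,_=blob((w.sum(2)<330)&(w[:,:,2]-w[:,:,0]>8),(289,230)); print(st)
b=lambda s:np.array([s[0]-.5,s[1]-.5,s[0]+s[2]-.5,s[1]+s[3]-.5])
W=(dict(np.load("w1.npz")),b(st)); T=(ctrl.camera_params("top"),b([404,248,24,24])); 
fit([W],[.528,-.225],.003);fit([T],[.528,-.225],.003)
s=cv2.imread("pics/side0.png").astype(int); _,st,_=blob((s.sum(2)<260)&(s[:,:,2]-s[:,:,0]>2),(340,336)); print(st)
S=(ctrl.camera_params("side"),b(st));fit([S],[.528,-.225],.003); x=fit([W,T,S],[.528,-.225],.003)
to(*x,.1)
E
```

```text
[ 255  195   67   70 3645]
[ 0.5273 -0.2256] [-1.  -1.7  1.   1.8]
[ 0.5281 -0.2236] [-1.9 -0.8  1.8  0.8]
[325 316  30  40 935]
[ 0.5289 -0.2287] [-0.5 -1.2  0.5  1.1]
[ 0.5277 -0.2257] [-1.1 -1.3  0.8  2.2 -0.9 -0.6  2.7  0.9 -1.6 -2.2 -0.7  0.1]
t 2.15 pos [ 0.5187 -0.196   0.2021] F [-1.   0.5  0.8] w 1.0 toolY [0.006 1.    0.   ] toolZ [-0.001  0.    -1.   ]
shift mm [ -9.2 -29.7 102.1]
```

```bash
python3 -m creep '[[[1,-5,-18,10,0,0,0],[1,-9,-30,40,0,0,0],[1,-9,-30,75,0,0,0],[1,-9,-30,90,0,0,0],[1,-9,-30,90,0,0,0]]]' 3
python3 -c "
from h import *
to(.5276,-.2257,.026)"
```

```text
time: 2.65
position: [0.5268, -0.2226, 0.1101]
tool_rot: [-0.002, -3.137, -0.003]
ft_force: [0.4, 0.8, 0.2]
grip_width: 0.998
t 2.65 pos [ 0.5268 -0.2226  0.1101] F [0.4 0.8 0.2] w 0.998 toolY [0.001 1.    0.002] toolZ [-0.005  0.002 -1.   ]
shift mm [-1.2 -3.3 84.1]
```

```bash
python3 -m creep '[[[1,-1,-3,20,0,0,0],[1,-1,-3,45,0,0,0],[1,-1,-3,68,0,0,0],[1,-1,-3,82,0,0,0],[1,-1,-3,84,0,0,0]]]' 3
python3 -m creep '[[[1,0,0,0,0,0,0],[1,0,0,0,0,0,0]]]' 3
python3 -c "
from h import *
to(.5276,-.2257,.026)"
```

```text
time: 3.15
position: [0.5291, -0.2273, 0.0281]
tool_rot: [-0.004, -3.14, -0.001]
ft_force: [-0.6, 0.4, -1.0]
grip_width: 1.0
time: 3.35
position: [0.5304, -0.2287, 0.0301]
tool_rot: [0.006, 3.139, -0.001]
ft_force: [1.2, 0.6, 0.1]
grip_width: 1.001
t 3.35 pos [ 0.5304 -0.2287  0.0301] F [1.2 0.6 0.1] w 1.001 toolY [ 0.004  1.    -0.   ] toolZ [ 0.003 -0.    -1.   ]
shift mm [2.8 3.  4.1]
```

```bash
python3 -m creep '[[[0.8,0,0,0,0,0,0],[0.74,0,0,0,0,0,0],[0.7,0,0,0,0,0,0],[0.67,0,0,0,0,0,0],[0.64,0,0,0,0,0,0]]]' 5
python3 -m creep '[[[0.5,0,0,0,0,0,0],[0.4,0,0,0,0,0,0],[0.4,0,0,0,0,0,0],[0.4,0,0,0,0,0,0],[0.4,0,0,0,0,0,0]]]' 5
```

```text
time: 3.85
position: [0.5292, -0.2282, 0.0286]
tool_rot: [-0.006, -3.142, -0.001]
ft_force: [0.4, 1.7, 0.8]
grip_width: 0.674
time: 4.35
position: [0.5292, -0.2282, 0.0286]
tool_rot: [0.006, 3.142, 0.001]
ft_force: [-1.3, 1.0, 1.5]
grip_width: 0.659
```

```bash
python3 -m creep '[[[0.4,0,0,-2,0,0,0],[0.4,0,0,-5,0,0,0],[0.4,0,0,-8,0,0,0],[0.4,0,0,-8,0,0,0],[0.4,0,0,-8,0,0,0]]]'
python3 - <<'E'
from h import *
im=ctrl.get_image("side"); cv2.imwrite("pics/s1.png",cv2.resize(im[220:460,200:480,::-1],None,fx=2.5,fy=2.5))
to(.5276,-.2257,.2)
E
```

```text
time: 4.85
position: [0.5293, -0.2285, 0.0367]
tool_rot: [0.006, 3.141, -0.0]
ft_force: [-0.0, 0.2, -1.1]
grip_width: 0.656
t 4.9 pos [ 0.5292 -0.2284  0.0366] F [ 0.4 -0.3 -1.5] w 0.662 toolY [0.004 1.    0.   ] toolZ [ 0.  0. -1.]
shift mm [   1.6    2.7 -163.4]
```

View pics/s1.png

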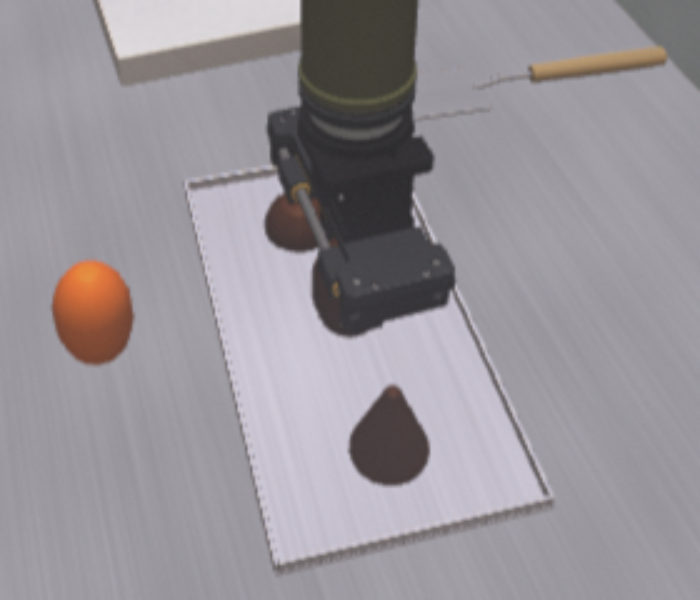

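The egg is held between the fingers and just off the tray (weight shows at about 1 N); the dome and cone are undisturbed. I'll lift and carry it smoothly.

```bash
python3 -m creep '[[[0.4,0,0,-8,0,0,0],[0.4,0,0,-28,0,0,0],[0.4,0,0,-55,0,0,0],[0.4,0,0,-85,0,0,0],[0.4,0,5,-110,0,0,0]]]'
python3 -m creep '[[[0.4,0,10,-10,0,0,0],[0.4,0,27,-12,0,0,0],[0.4,1,50,-12,0,0,0],[0.4,1,75,-12,0,0,0],[0.4,1,100,-12,0,0,0]]]'
python3 -m creep '[[[0.4,0,25,0,0,0,0],[0.4,1,50,0,0,0,0],[0.4,1,75,0,0,0,0],[0.4,1,100,0,0,0,0],[0.4,1,125,0,0,0,0]]]'
python3 -m creep '[[[0.4,0,25,0,0,0,0],[0.4,1,50,0,0,0,0],[0.4,1,75,0,0,0,0],[0.4,1,100,0,0,0,0],[0.4,1,125,0,0,0,0]]]'
python3 -m creep '[[[0.4,0,25,0,0,0,0],[0.4,1,50,0,0,0,0],[0.4,1,75,0,0,0,0],[0.4,1,100,0,0,0,0],[0.4,1,120,0,0,0,0]]]'
python3 -m creep '[[[0.4,0,20,0,0,0,0],[0.4,1,40,0,0,0,0],[0.4,1,56,0,0,0,0],[0.4,1,64,0,0,0,0],[0.4,1,64,0,0,0,0]]]'
python3 -m creep '[[[0.4,0,0,0,0,0,0],[0.4,0,0,0,0,0,0]]]'
python3 -c "
from h import *
to(.5225,.3266,.12)"
```

```text
time: 5.4
position: [0.5292, -0.2245, 0.1487]
tool_rot: [0.008, 3.14, -0.001]
ft_force: [0.1, 1.0, -1.5]
grip_width: 0.658
time: 5.9
position: [0.5279, -0.1217, 0.1579]
tool_rot: [-0.006, -3.141, -0.001]
ft_force: [-0.1, -0.9, -0.9]
grip_width: 0.665
time: 6.4
position: [0.5272, 0.0033, 0.158]
tool_rot: [-0.005, -3.141, -0.0]
ft_force: [-0.1, 0.3, -0.5]
grip_width: 0.659
time: 6.9
position: [0.5266, 0.1281, 0.1579]
tool_rot: [-0.005, -3.14, 0.0]
ft_force: [0.2, -0.1, -0.0]
grip_width: 0.656
time: 7.4
position: [0.5258, 0.2487, 0.1578]
tool_rot: [-0.003, -3.14, 0.0]
ft_force: [-0.0, -0.2, -1.0]
grip_width: 0.66
time: 7.9
position: [0.5259, 0.3119, 0.1584]
tool_rot: [-0.003, -3.141, -0.0]
ft_force: [-0.3, -1.1, -1.1]
grip_width: 0.662
time: 8.1
position: [0.5267, 0.3092, 0.1587]
tool_rot: [0.009, 3.141, -0.001]
ft_force: [-0.1, 0.1, -0.5]
grip_width: 0.657
t 8.1 pos [0.5267 0.3092 0.1587] F [-0.1  0.1 -0.5] w 0.657 toolY [ 0.006  1.    -0.001] toolZ [ 0.    -0.001 -1.   ]
shift mm [ 4.3 17.4 38.6]
```

```bash
python3 -m creep '[[[0.4,1,8,6,0,0,0],[0.4,3,17,18,0,0,0],[0.4,3,17,34,0,0,0],[0.4,3,17,50,0,0,0],[0.4,3,17,58,0,0,0]]]'
python3 -m creep '[[[0.4,0,0,0,0,0,0],[0.4,0,0,0,0,0,0]]]'
python3 - <<'E'
from h import *
im=ctrl.get_image("side"); w=ctrl.get_image("wrist")
a=cv2.resize(im[140:260,210:370,::-1],(400,300)); b=cv2.resize(w[:,:,::-1],(400,300))
cv2.imwrite("pics/s2.png",np.hstack([a,b])); cv2.imwrite("pics/side2full.png",im[:,:,::-1])
to(.524,.3266,.0856)
E
```

```text
time: 8.6
position: [0.5219, 0.3265, 0.0974]
tool_rot: [-0.006, -3.138, 0.004]
ft_force: [-0.2, -0.9, -1.6]
grip_width: 0.659
time: 8.8
position: [0.5235, 0.3273, 0.1004]
tool_rot: [-0.007, -3.142, 0.0]
ft_force: [0.4, -0.2, -0.6]
grip_width: 0.659
t 8.9 pos [0.5239 0.3278 0.1014] F [ 0.2  0.  -1.1] w 0.659 toolY [0.004 1.    0.001] toolZ [ 0.001  0.001 -1.   ]
shift mm [-0.  -1.2 15.8]
```

View pics/s2.png

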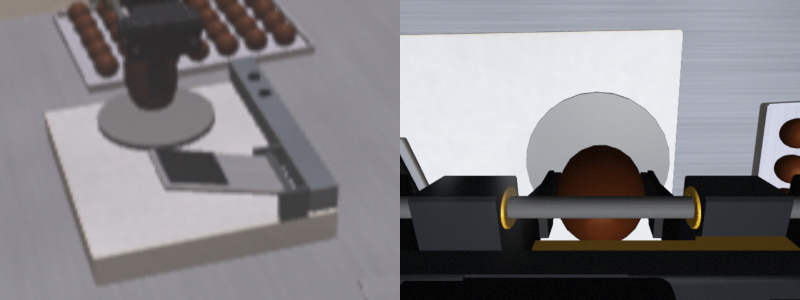

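The side crop shows the egg upright over the plate. In the wrist view it lines up laterally with the plate's centre. Now the slow descent.

```bash
python3 -m creep '[[[0.4,0,0,3,0,0,0],[0.4,0,0,6,0,0,0],[0.4,0,0,9,0,0,0],[0.4,0,0,11,0,0,0],[0.4,0,0,12,0,0,0]]]'
python3 -m creep '[[[0.4,0,0,0,0,0,0],[0.4,0,0,0,0,0,0],[0.4,0,0,0.5,0,0,0],[0.4,0,0,1,0,0,0],[0.4,0,0,1,0,0,0]]]'
python3 -m creep '[[[0.4,0,0,0.5,0,0,0],[0.4,0,0,1,0,0,0],[0.4,0,0,1,0,0,0],[0.4,0,0,1,0,0,0]]]'
```

```text
time: 9.4
position: [0.5231, 0.3275, 0.0882]
tool_rot: [-0.006, -3.141, 0.0]
ft_force: [0.2, 0.2, -1.2]
grip_width: 0.662
time: 9.9
position: [0.5233, 0.3276, 0.0875]
tool_rot: [0.006, 3.142, 0.0]
ft_force: [-1.1, 0.7, -1.7]
grip_width: 0.663
time: 10.3
position: [0.5232, 0.3276, 0.0865]
tool_rot: [-0.006, -3.142, 0.0]
ft_force: [-0.7, 0.6, -0.4]
grip_width: 0.659
```

```bash
for i in 1; do python3 -m creep '[[[0.4,0,0,0.5,0,0,0],[0.4,0,0,1,0,0,0],[0.4,0,0,1,0,0,0],[0.4,0,0,1,0,0,0]]]' | grep -E "pos|force"; done
python3 -m creep '[[[0.4,0,0,0.5,0,0,0],[0.4,0,0,1,0,0,0],[0.4,0,0,1,0,0,0],[0.4,0,0,1,0,0,0]]]' | grep -E "pos|force"
```

```text
position: [0.5233, 0.3276, 0.0856]
ft_force: [0.1, -0.8, -0.8]
position: [0.5234, 0.3276, 0.0855]
ft_force: [-1.9, -2.0, 5.0]
```

Contact at +5 N, at the expected height. Release gently.

```bash
python3 -m creep '[[[0.62,0,0,-0.5,0,0,0],[0.66,0,0,-0.5,0,0,0],[0.68,0,0,-0.5,0,0,0],[0.72,0,0,-0.5,0,0,0],[0.78,0,0,-0.5,0,0,0]]]'
python3 -m creep '[[[0.88,0,0,0,0,0,0],[1,0,0,0,0,0,0],[1,0,0,0,0,0,0],[1,0,0,0,0,0,0],[1,0,0,0,0,0,0]]]'
python3 -m creep '[[[1,0,0,-5,0,0,0],[1,0,0,-20,0,0,0],[1,0,0,-45,0,0,0],[1,0,0,-75,0,0,0],[1,0,0,-110,0,0,0]]]'
```

```text
time: 11.6
position: [0.5232, 0.3276, 0.0847]
tool_rot: [-0.006, -3.141, 0.0]
ft_force: [0.7, -0.1, -0.2]
grip_width: 0.735
time: 12.1
position: [0.5233, 0.3276, 0.0851]
tool_rot: [0.006, 3.142, 0.0]
ft_force: [0.5, -1.3, 0.5]
grip_width: 0.995
time: 12.6
position: [0.523, 0.3274, 0.1969]
tool_rot: [-0.006, -3.141, 0.0]
ft_force: [0.5, 0.8, 0.2]
grip_width: 0.999
```

```bash
python3 -m creep '[[[1,0,-10,-10,0,0,0],[0.8,0,-45,-10,0,0,0],[0.4,0,-90,-10,0,0,0],[0,0,-135,-10,0,0,0],[0,0,-165,-10,0,0,0]]]' 10
python3 -m creep '[[[0,0,0,0,0,0,0],[0,0,0,0,0,0,0],[0,0,0,0,0,0,0]]]'
python3 - <<'E'
from h import *
P=ctrl.camera_params("wrist"); w=ctrl.get_image("wrist"); np.savez("w2.npz",K=P["K"],pose=P["pose"]); cv2.imwrite("pics/w2f.png",w[:,:,::-1])
im=ctrl.get_image("side"); cv2.imwrite("pics/s3f.png",im[:,:,::-1])
t=ctrl.get_image("top"); cv2.imwrite("pics/t3f.png",t[:,:,::-1])
r=np.hstack([cv2.resize(im[140:260,210:370],(400,300)),cv2.resize(t[200:320,130:290],(400,300))])
cv2.imwrite("pics/m3.png",np.vstack([r[:,:,::-1],np.hstack([cv2.resize(w[:,:,::-1],(400,300)),np.zeros((300,400,3),np.uint8)])]))
to(.524,.163,.1)
E
```

```text
time: 13.1
position: [0.5227, 0.1581, 0.2056]
tool_rot: [0.012, 3.141, -0.001]
ft_force: [0.6, 0.7, -0.5]
grip_width: 0.722
time: 13.4
position: [0.5224, 0.1639, 0.2053]
tool_rot: [0.003, 3.141, 0.001]
ft_force: [0.6, 1.2, 0.2]
grip_width: 0.449
t 13.55 pos [0.5224 0.164  0.2049] F [-0.5  0.7  0.2] w 0.308 toolY [0.002 1.    0.   ] toolZ [-0.  0. -1.]
shift mm [ -1.6  -1.  104.9]
```

View pics/m3.png

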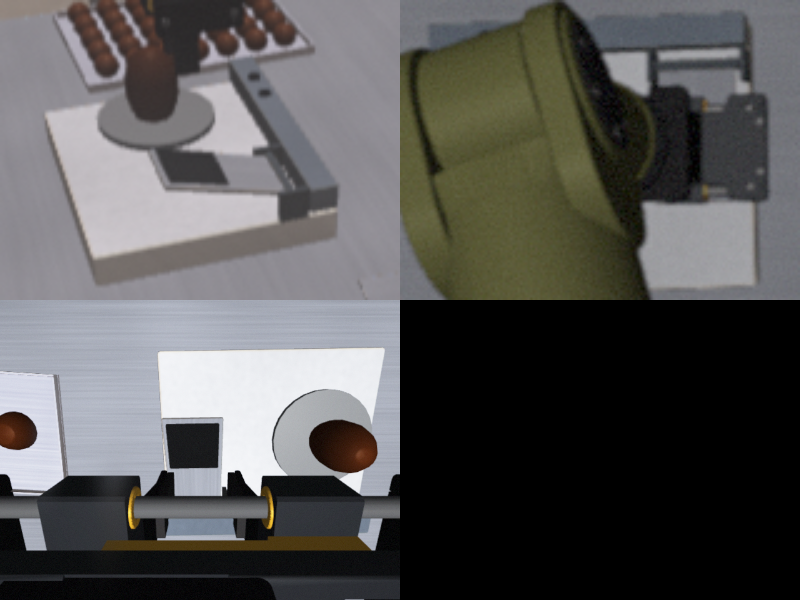

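The egg stands upright in the middle of the plate. In the wrist view the pad is at about (307,232), so I'll triangulate it and check the egg's centring.

Run:
```python
from egg import *
P=dict(np.load("w2.npz")); w=cv2.imread("pics/w2f.png").astype(int); t=cv2.imread("pics/top0.png").astype(int); s=cv2.imread("pics/side0.png").astype(int)
cw,st,_=blob(w.sum(2)<110,(307,232)); ct,_,_=blob(t.sum(2)<100,(247,265)); print(cw,st)
cs,ss,_=blob(s.sum(2)<160,(287,208)); print(cs,ss)
print("pad W+T",tri([ray("w",cw,P),ray("top",ct)]).round(4),"W+T+S",tri([ray("w",cw,P),ray("top",ct),ray("side",cs)]).round(4))
_,st,_=blob((w.sum(2)<330)&(w[:,:,2]-w[:,:,0]>8),(550,712-0 if 0 else 450)); print(st)
b=lambda s:np.array([s[0]-.5,s[1]-.5,s[0]+s[2]-.5,s[1]+s[3]-.5]) 
# full wrist egg ~ (343*1.6,(445-300)*1.6)
_,st,_=blob((w.sum(2)<330)&(w[:,:,2]-w[:,:,0]>8),(549,232)); print(st); fit([(P,b(st))],[.5225,.3266],.06)
```

```text
[308.69024652 232.43694176] [ 266  198   84   71 5598]
[333.42353816 240.11368996] [     0      0    640    480 289190]
pad W+T [0.522  0.1569 0.0966] W+T+S [ 0.5755  0.1548 -0.0277]
[     0      0    640    480 287717]
[ 495  192  109   85 7147]
[0.5212 0.3281] [-2.7 -1.7  2.2  1.8]
```

Egg is at (0.521, 0.328) against a plate centre of (0.5225, 0.3266), within 2 mm. Now descend on the pad.

```bash
python3 -m creep '[[[0,-1,-3,20,0,0,0],[0,-1,-3,45,0,0,0],[0,-1,-3,65,0,0,0],[0,-1,-3,78,0,0,0],[0,-1,-3,82,0,0,0]]]'
python3 -m creep '[[[0,0,0,0,0,0,0],[0,0,0,2,0,0,0],[0,0,0,5,0,0,0],[0,0,0,8,0,0,0],[0,0,0,10,0,0,0]]]'
python3 -m creep '[[[0,0,0,2,0,0,0],[0,0,0,4,0,0,0],[0,0,0,6,0,0,0],[0,0,0,8,0,0,0],[0,0,0,8,0,0,0]]]'
python3 -m creep '[[[0,0,0,2,0,0,0],[0,0,0,4,0,0,0],[0,0,0,6,0,0,0],[0,0,0,8,0,0,0],[0,0,0,8,0,0,0]]]'
```

```text
time: 14.05
position: [0.5227, 0.1599, 0.1215]
tool_rot: [-0.004, -3.139, 0.002]
ft_force: [-0.0, 0.2, 0.0]
grip_width: 0.007
time: 14.55
position: [0.5237, 0.1596, 0.1131]
tool_rot: [0.006, 3.141, 0.0]
ft_force: [-0.5, -0.2, -0.5]
grip_width: 0.008
time: 15.05
position: [0.5234, 0.1595, 0.1047]
tool_rot: [-0.006, -3.141, 0.0]
ft_force: [-0.0, -0.7, 0.1]
grip_width: 0.005
time: 15.55
position: [0.5235, 0.1597, 0.0973]
tool_rot: [-0.006, -3.141, -0.0]
ft_force: [-1.9, 0.1, 6.0]
grip_width: 0.004
```

Contact near z=0.098. The stop should be about 23 mm lower.

```bash
python3 -m creep '[[[0,0,0,3,0,0,0],[0,0,0,6,0,0,0],[0,0,0,9,0,0,0],[0,0,0,12,0,0,0],[0,0,0,14,0,0,0]]]'
python3 -m creep '[[[0,0,0,1,0,0,0],[0,0,0,3,0,0,0],[0,0,0,5,0,0,0],[0,0,0,6,0,0,0],[0,0,0,6,0,0,0]]]'
python3 -m creep '[[[0,0,0,1,0,0,0],[0,0,0,2,0,0,0],[0,0,0,2,0,0,0],[0,0,0,2,0,0,0]]]'
```

```text
time: 16.05
position: [0.5227, 0.1599, 0.0834]
tool_rot: [-0.006, -3.14, -0.001]
ft_force: [-4.8, -0.4, 7.7]
grip_width: 0.007
time: 16.55
position: [0.5221, 0.1598, 0.0773]
tool_rot: [-0.006, -3.138, -0.0]
ft_force: [-5.3, -0.1, 7.8]
grip_width: 0.007
time: 16.95
position: [0.522, 0.1598, 0.0754]
tool_rot: [-0.005, -3.138, -0.0]
ft_force: [-6.1, -1.5, 9.7]
grip_width: 0.006
```

```bash
python3 -m creep '[[[0,0,0,1,0,0,0],[0,0,0,2,0,0,0],[0,0,0,2,0,0,0],[0,0,0,2,0,0,0]]]'
python3 -m creep '[[[0,0,0,1,0,0,0],[0,0,0,1,0,0,0],[0,0,0,1,0,0,0]]]'
```

```text
time: 17.35
position: [0.522, 0.1599, 0.075]
tool_rot: [-0.006, -3.138, -0.001]
ft_force: [-10.1, -1.1, 19.2]
grip_width: 0.002
time: 17.65
position: [0.522, 0.1599, 0.0748]
tool_rot: [-0.006, -3.138, -0.002]
ft_force: [-12.6, -2.8, 24.3]
grip_width: 0.006
```

At the stop: force jumped to 24 N while z stayed at 0.075. I'll hold for about 1 s, then lift.

```bash
python3 -m creep '[[[0,0,0,0,0,0,0],[0,0,0,0,0,0,0],[0,0,0,0,0,0,0],[0,0,0,0,0,0,0],[0,0,0,0,0,0,0]]]' | grep -E "pos|force"
python3 -m creep '[[[0,0,0,0,0,0,0],[0,0,0,0,0,0,0],[0,0,0,0,0,0,0],[0,0,0,0,0,0,0],[0,0,0,0,0,0,0]]]'| grep -E "pos|force"
python3 -m creep '[[[0,0,0,-5,0,0,0],[0,0,0,-11,0,0,0],[0,0,0,-17,0,0,0],[0,0,0,-23,0,0,0],[0,0,0,-30,0,0,0]]]'| grep -E "pos|force"
python3 -m creep '[[[0,0,0,-20,0,0,0],[0,0,0,-45,0,0,0],[0,0,0,-80,0,0,0],[0,0,0,-120,0,0,0],[0,0,0,-140,0,0,0]]]'| grep -E "pos|force"
python3 -m creep '[[[0,0,-40,0,0,0,0],[0,0,-80,0,0,0,0],[0,0,-120,0,0,0,0],[0,0,-150,0,0,0,0],[0,0,-150,0,0,0,0]]]'
python3 - <<'E'
from h import *
im=ctrl.get_image("side"); t=ctrl.get_image("top")
cv2.imwrite("pics/f.png",np.vstack([np.hstack([cv2.resize(im[140:260,210:370],(400,300)),cv2.resize(t[200:320,130:290],(400,300))]),np.hstack([cv2.resize(im,(400,300)),cv2.resize(t,(400,300))])])[:,:,::-1])
E
```

```text
position: [0.522, 0.1599, 0.0748]
ft_force: [-12.3, -2.5, 24.5]
position: [0.522, 0.1599, 0.0748]
ft_force: [-12.2, -2.5, 23.5]
position: [0.5246, 0.1596, 0.1028]
ft_force: [0.4, -0.7, 0.5]
position: [0.5241, 0.1598, 0.245]
ft_force: [-0.5, -0.0, -0.1]
time: 20.15
position: [0.5222, 0.0038, 0.2417]
tool_rot: [-0.019, -3.14, 0.003]
ft_force: [0.5, -0.1, 0.2]
grip_width: 0.007
```

View pics/f.png

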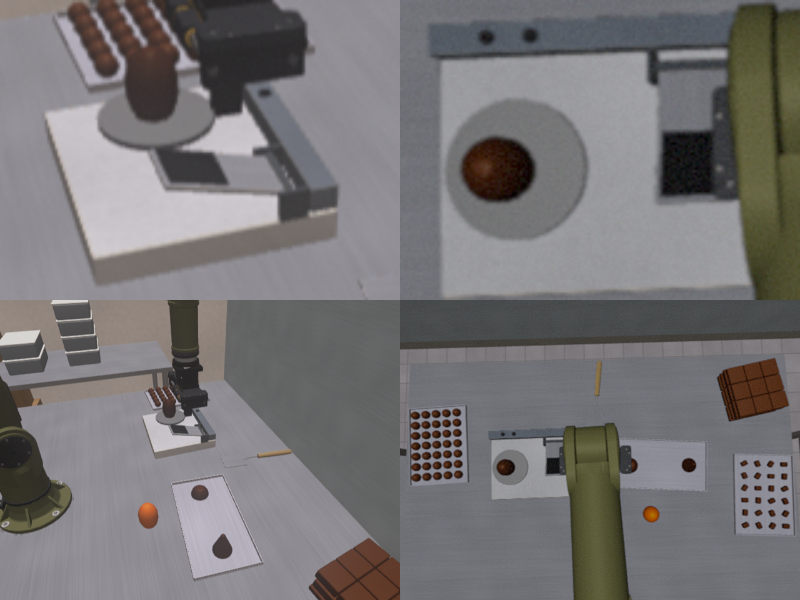

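The egg stands upright and the pedal is back up. The bystanders are where they were. In the top view the egg looks shifted outward, which should be perspective, so I'll run a numeric check and hand in.

Run:
```python
from egg import *
t=ctrl.get_image("top")[:,:,::-1].astype(int); _,st,_=blob((t.sum(2)<260)&(t[:,:,2]-t[:,:,0]>5),(329,267) if 0 else (170,267)); print(st)
x=fit([(ctrl.camera_params("top"),np.array([st[0]-.5,st[1]-.5,st[0]+st[2]-.5,st[1]+st[3]-.5]))],[.5225,.3266],.06)
if np.hypot(*(x-[.5225,.3266]))<.012: print("closing",ctrl.close_job())
```

```text
[154 255  29  26 567]
[0.5209 0.3319] [-1.2 -0.4  1.3  0.4]
the job is handed in; nothing more can be done
closing None
```

The job is done and handed in, at about 20 s of the 64 s allowed. The egg stands upright on the turntable plate, and the pedal has been pressed to its stop and let back up.

- **Egg:** I gripped it at the straight band with 5 N, a little above the gripper's 3 N minimum to guard against slipping. I set it down with about 5 N of contact force and let go.
- **Pedal:** With the gripper shut, I pressed it down about 23 mm. At z = 0.075 m it stopped moving while the upward force rose to about 24 N. I held it for over 1 s, then lifted; the last picture shows it back at rest.

**Last checks:**
- **Centring:** The two camera fits disagree slightly. The wrist view puts the egg about 2 mm from the plate's centre and the top view about 5 mm; both are close to the middle.
- **Egg condition:** In the final pictures the egg is upright and looks whole.
- **Bystanders:** The dome, cone, spatula and orange look-alike appear unmoved. I judged that by eye, without measuring them again.
- **Arm:** It was clear of everything at hand-in, with the wrist force near zero.

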